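Take up the slack of a park-brake pedal and mark its travel on the gauge

TASK

Check the travel of the park-brake pedal bolted to the bench: with closed fingers press its rubber pad gently down through the slack until the resistance firms up, do not lean on it beyond that, and let go; the pedal stays where you leave it. Then push the pointer of the travel gauge beside it down by its thumb pad until the pointer just touches the rubber pad, without driving the pedal any farther, so that the gauge marks how far the pedal went. Leave everything else on the bench where it is.

Things in the scene. Friction and masses are not known exactly. Their poses are not given: they have to be found in the camera images.
- pedal: Park-brake pedal: grey steel arm in a grey bracket, 200 mm from pivot to the centre of its black ribbed rubber pad (60 mm along the arm, 80 mm across, 12 mm thick). Origin on the pivot axis, 125 mm above the bench; the arm runs to its own -x, y is the pivot axis, the pad's top face is the plane z = +20 mm, within 10 degrees of level. Friction at the pivot holds it wherever it is left; no return spring.
- pad (a point): Where to press: on the pad's top face, mid-length, 8 mm to the side of its middle away from the gauge; goes down in an arc about the pivot. The slack takes 3 to 6 N; after 10 to 45 mm of it, never the same, the resistance firms up and climbs by 4 to 5 N per mm. 9 to 14 N is firm; more than 22 N is leaning on it. Let go, the pad rises at most 3 mm and stays.
- pushrod_side (a point): On top of the bracket's bridge plate, 36 mm behind the pivot and 108 mm above the bench: below it, out of sight, the pedal's crank meets the pushrod of the master cylinder (aluminium, white reservoir with black cap) when the slack is used up. The clearance there cannot be seen or measured, only felt at the pad.
- cursor: The gauge's slide with pointer and thumb pad, on an upright aluminium scale (24 mm wide, 5 mm thick, top 234 mm above the bench) on a dark magnetic base, beside the rubber pad on the pedal's +y side. Slides straight up and down; friction holds it where it is left (2 to 4 N to move it). Origin on the scale's axis, level with the underside of the nose; z up, -x from the scale to the thumb pad.
- thumb (a point): Top centre of the thumb pad, a black disc 28 mm across, 30 mm in front of the scale; push it straight down here. It stands 60 mm above the underside of the pointer's nose.
- pointer (a point): Underside of the round nose (8 mm across) at the end of the pointer, a thin steel bar that reaches 72 mm from the slide to its own -y, over the edge of the rubber pad. At the start it hangs clear above the pad. Against the rubber pad keep it to a touch: over 7 N there is driving the pedal.
- spanner: Bystander: steel spanner, 165 mm long, 8 mm thick, lying beside the pedal's bracket. Origin under its middle.
- jar: Bystander: glass jar with a steel cap, 60 mm across, 75 mm tall, beside the pedal's bracket. Origin under its centre.
- spray_can: Bystander: spray can, 66 mm across, 190 mm tall. Origin under its centre.
- disc: Bystander: brake disc lying flat, 170 mm across, 18 mm tall. Origin under its centre.
- carton: Bystander: black carton 90 x 120 mm, 170 mm tall. Origin under its centre.
- tape_roll: Bystander: roll of tape lying flat, 96 mm across, 24 mm tall. Origin under its centre.
- screwdriver: Bystander: screwdriver, 200 mm long, 26 mm thick. Origin under its middle.
There are look-alikes about, which are no part of the job. Leave any turquoise look-alike of the part that bears cursor alone.

How it is judged:
On the way, in this order (a step that is already met when the one before it is completed fails the run):
1. the fingers press the pedal's pad up to firm resistance (more than 6 N) (contact force between the fingers and pedal above 6 N and z of pointer in the frame of pedal above 0.024 m), for 0.02 s.
2. the pedal is let go and stays, bearing on the pushrod (contact force between the fingers and pedal below 0.5 N and contact force between pedal and anything else above 8 N and z of pointer in the frame of pedal above 0.024 m), for 0.1 s.
At the end, for the whole second after the job is handed in: The pedal stays down where its resistance firmed up, still bearing on the pushrod (over 8 N); the underside of the pointer's nose is on the top face of the rubber pad, within 2.5 mm; pedal and gauge are let go and still (contact force between pedal and anything else above 8 N and z of pointer in the frame of pedal between 0.0175 and 0.0225 m and contact force between the fingers and pedal below 0.5 N and contact force between the fingers and cursor below 0.5 N and linear speed of cursor below 0.003 m/s and linear speed of pedal below 0.01 m/s); the robot touches nothing.
It fails at once if the pad is leaned on with more than 22 N (contact force between the fingers and pedal above 22 N).
It fails at once if the pointer is driven against the rubber pad with more than 7 N (contact force between cursor and pedal above 7 N).
It fails at once if a bystander is moved by more than 15 mm (distance of any of spanner, jar, spray_can, disc, carton, tape_roll, screwdriver from where it was at the start of the episode above 0.015 m).
It also fails if it takes over 54 s, if anything falls off the work surface, if the arm or the gripper's body presses on something with over 40 N, if the wrist force passes 120 N, or if a joint passes its speed limit or range.

ROBOT

A 6-joint arm with a two-finger parallel gripper is mounted at the origin on the work surface. World frame = base frame: x ahead of the robot, y to its left, z up, the work surface at z = 0. Lengths are in m, angles in rad, forces in N, time in s.
With the tool pointing down it reaches from about 0.35 to 0.975 m from the base axis. Payload 4.9 kg.
Tool frame: the origin (TCP) lies at the very end of the fingers, on their centre line; the grasp point (between the pads) lies 19 mm behind it; x points along the fingers, y is the direction in which the jaws open and shut, and the axes are right-handed (so a half turn about x gives the same grasp; the last joint's range is limited). The gripper opens to 85 mm and grips with 20 to 120 N. Pads are 22 mm wide; open, the fingers measure 114 mm over their backs; the gripper's body (76 mm by 85 mm) begins 54 mm behind the grasp point. The pads swing forward as they close: fully open they stand 13 mm farther back than shut.
Start: joints at [1.092, 0.053, 1.613, -0, 1.476, -0.119], TCP at [0.22, 0.585, 0.231] pointing down, gripper open.
Joint ranges: [-3.01, 3.01], [-1.01, 2.22], [0.06, 2.58], [-1.02, 4.17], [0.09, 2.62], [-3.14, 3.14]. Speed limits (rad/s): [2.57, 2.57, 3.14, 3.14, 3.14, 3.14].

INTERFACE

Orientations are given as a rotation vector (axis times angle).
In Python, from station import ctrl gives the robot as it stands. The module is installed in compiled form; this text tells all that it offers.
- The arm moves only by the shell command python3 -m handwheel 'ROWS' [FORCE]. ROWS is JSON, one flat list of numbers, 7 for each row, row after row: the opening, from 0 (shut) to 1 (fully open), then the shift along the tool's x, y, z in m, then the turn, a rotation vector about the tool's x, y, z in degrees. A call has 1 to 12 rows; each row is the pose to reach, as a shift and turn from the pose commanded when the call began, along the tool's axes at that moment; what a row does not reach only later rows make up. A row lasts 1/12 s, in which the tool goes at most 41.7 mm and 7.16 degrees, less where a joint would pass 70% of its speed; a pose out of reach is approached as far as the arm can. A call with a gripper value outside its range is refused whole. The fingers move at their own pace and stop on an object; FORCE is the grip in N (left out, the last holds). Time passes only in rows, so rows that repeat a pose let the fingers close. It gives the time, the measured TCP pose, the force and the opening at its end, in the units of the state.
- ctrl.get_obs(): the state, without advancing time (a new reading comes with each control period).
- ctrl.get_image(name): name is "side" or "top"; returns (picture, depth): 480x640x3 uint8, blue, green, red; 480x640 float32, m along the optical axis (not along the pixel's ray), 0 where there is no reading.
- ctrl.camera_params(name): a dict with "fov_y" (degrees; the focal length in pixels is half the picture's height over the tangent of half this angle, whatever the lens; pixels are square), "cx", "cy" (the principal point, pixels), "dist_coeffs" ([k1, k2, p1, p2, k3] as OpenCV has them; the pictures are not rectified), "R" (3x3) and "t" (3): a world point X has camera coordinates R X + t. Camera axes: x right, y down, z forward; pixel columns grow to the right and rows downward; lengths in m; the calibration is good to about 2 mm. A picture is of the moment at which its call begins. camera_params takes no time and is no camera call.
- ctrl.finish_job(): hands the job in, once; it reports no verdict.
The state is a dict: "t": time; "q": joint angles; "dq": joint speeds; "effort": joint torques, N m; "tool_pos": TCP position; "tool_rot": TCP orientation; "contact_force": force on the tool from outside, world axes, zero at the start; "wrist_torque": the same for the moment, N m; "opening": finger opening in m.
Only numpy, scipy, OpenCV 4.12 (cv2) and the standard library are available. Lean on these libraries where they do the work, as an engineer would, in place of code of your own. Each camera call takes 0.05 s, during which the arm holds its last target.

## Working session

There is one attempt and no reset: what is moved stays moved. The work goes in short steps, Python scripts to look and compute and a shell command to move; the robot and the scene stay as the last step left them, time stands still between calls to the robot, and variables do not carry over. Pictures are saved under pics/ and viewed, and the job is handed in when it is done.

```bash
mkdir -p pics
python3 - <<'E'
from station import ctrl
import cv2,numpy as np
o=ctrl.get_obs()
for k,v in o.items(): print(k,np.round(v,4))
for n in("side","top"):
    im,d=ctrl.get_image(n); cv2.imwrite(f"pics/{n}0.png",im); np.save(f"pics/{n}0_d.npy",d)
    print(n,ctrl.camera_params(n))
E
```

```text
t 0.0
q [ 1.092   0.0534  1.6143  0.      1.476  -0.119 ]
dq [ 0.0007 -0.0001  0.0002  0.0003  0.0001 -0.0006]
effort [-6.00000e-04 -3.93652e+01 -3.70188e+01 -1.00000e-04  6.80000e-03
  0.00000e+00]
tool_pos [0.2198 0.5844 0.2301]
tool_rot [ 0.2808  1.5529 -0.2839]
contact_force [-0.2747  0.1294 -0.0324]
wrist_torque [-0.0203 -0.0084  0.0937]
opening 0.0851
side {'fov_y': 45.886804215329086, 'cx': 327.9141501324177, 'cy': 247.52091400058015, 'dist_coeffs': array([-0.1745787,  0.       ,  0.       ,  0.       ,  0.       ]), 'R': array([[ 0.87488266, -0.48380826,  0.02258069],
       [-0.24132164, -0.47586224, -0.84576533],
       [ 0.41993356,  0.73449621, -0.53307703]]), 't': array([-0.51918032,  0.26649284,  1.47230597])}
top {'fov_y': 54.217063453102455, 'cx': 321.75145143556637, 'cy': 235.1839889366529, 'dist_coeffs': array([-0.06326069,  0.        ,  0.        ,  0.        ,  0.        ]), 'R': array([[-0.01042757, -0.99987737,  0.01168404],
       [-0.99757915,  0.00959877, -0.06887462],
       [ 0.06875402, -0.01237395, -0.9975569 ]]), 't': array([-0.01904398,  0.58645705,  1.25455428])}
```

View pics/side0.png

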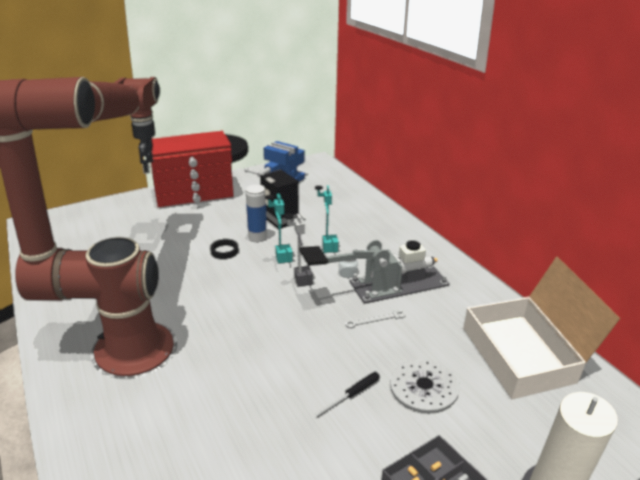

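View pics/top0.png

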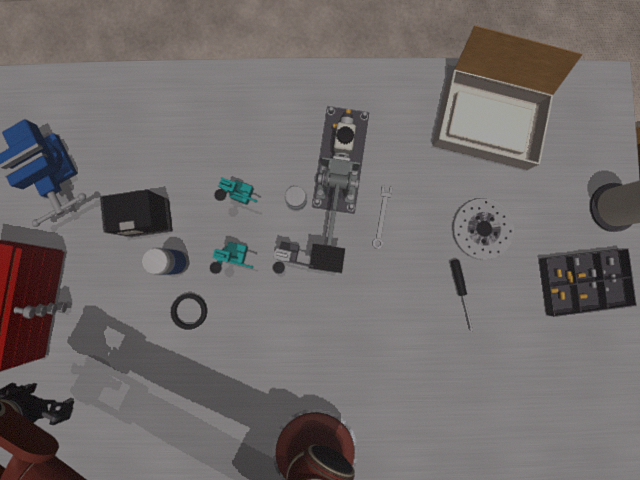

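The side view shows the pedal at (315,255) to (380,270) and the grey gauge at (303,255). In the top view the pedal pad is at (327,257) and the gauge is at (285,255), with its thumb disc at (279,268). There are three gauge candidates in the top view: grey (285,255), turquoise (232,254) and turquoise (235,190). Only the grey one is beside the pad and not turquoise. I'll enlarge it to confirm.

Run:
```python
import cv2,numpy as np
a=cv2.imread("pics/top0.png")[90:290,205:405]; b=cv2.imread("pics/side0.png")[170:320,250:450]
cv2.imwrite("pics/tc.png",cv2.resize(a,(600,600),interpolation=cv2.INTER_CUBIC))
cv2.imwrite("pics/sc.png",cv2.resize(b,(800,600),interpolation=cv2.INTER_CUBIC))
```

```text
(no output)
```

View pics/tc.png

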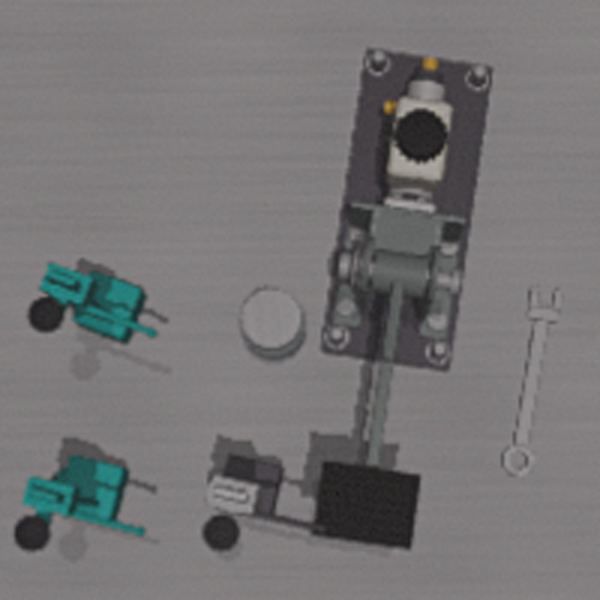

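View pics/sc.png

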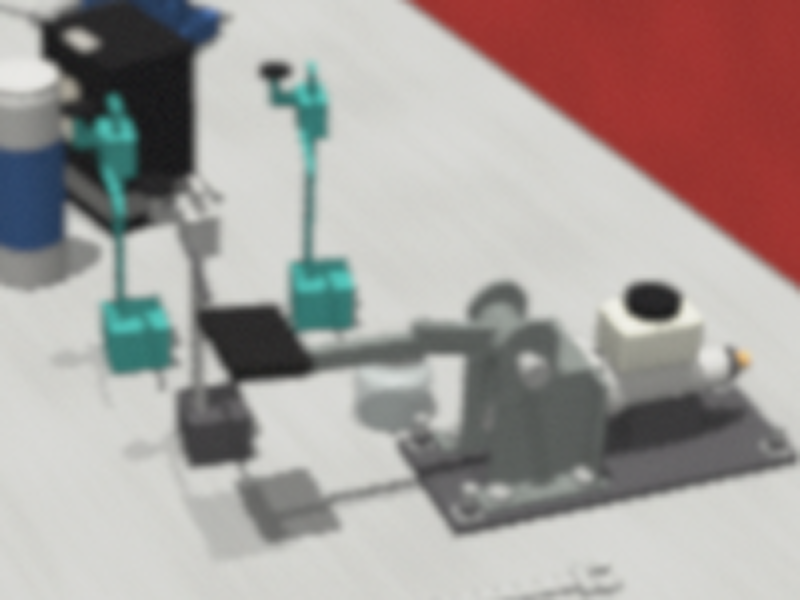

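The crops confirm it: the grey gauge stands beside the black pad on its left in the top view, its pointer reaching over the pad edge, thumb disc at crop (221,532). Next I'll measure the points.

```bash
cat > h.py <<'E'
import cv2,numpy as np
from station import ctrl
def K(n):
    p=ctrl.camera_params(n); f=240/np.tan(np.radians(p['fov_y']/2))
    return np.array([[f,0,p['cx']],[0,f,p['cy']],[0,0,1]]),p['dist_coeffs'],p['R'],p['t']
def ray(n,uv):
    k,d,R,t=K(n); u=cv2.undistortPoints(np.array([[uv]],float),k,d)[0,0]
    return -R.T@t, R.T@np.array([u[0],u[1],1])
def onz(n,uv,z):
    c,r=ray(n,uv); return c+r*(z-c[2])/r[2]
def atd(n,uv,dep):
    c,r=ray(n,uv); return c+r*dep
def proj(n,X):
    k,d,R,t=K(n); return cv2.projectPoints(np.array([X],float),cv2.Rodrigues(R)[0],t,k,d)[0][0,0]
def tri(u1,u2):
    c1,r1=ray("side",u1);c2,r2=ray("top",u2)
    s=np.linalg.lstsq(np.c_[r1,-r2],c2-c1,rcond=None)[0]
    a,b=c1+s[0]*r1,c2+s[1]*r2
    return (a+b)/2,np.linalg.norm(a-b)
E
python3 - <<'E'
from h import *
np.set_printoptions(precision=4,suppress=True)
im=cv2.imread("pics/top0.png");d=np.load("pics/top0_d.npy")
g=im.max(2)
m=(g<50).astype(np.uint8)
n,l,s,c=cv2.connectedComponentsWithStats(m)
for i in range(1,n):
    x,y,w,h,a=s[i]
    if a>40 and 205<x<400 and 90<y<300:
        dd=d[l==i];print("top",s[i],c[i],"dep",np.median(dd),atd("top",c[i],np.median(dd)))
        if a>500:
            r=cv2.minAreaRect(np.argwhere(l==i)[:,::-1].astype(np.float32));print(r)
            for q in cv2.boxPoints(r): print(q,onz("top",q,.145), d[int(q[1]),int(q[0])])
im=cv2.imread("pics/side0.png");d=np.load("pics/side0_d.npy")
m=(im.max(2)<60).astype(np.uint8)
n,l,s,c=cv2.connectedComponentsWithStats(m)
for i in range(1,n):
    x,y,w,h,a=s[i]
    if a>20 and 250<x<450 and 170<y<320:
        dd=d[l==i];print("side",s[i],c[i],"dep",np.median(dd),atd("side",c[i],np.median(dd)))
# plane fit of pad via depth top
D=np.load("pics/top0_d.npy")
P=np.array([atd("top",(u,v),D[v,u]) for v in range(248,268,2) for u in range(314,342,2)])
A=np.c_[P[:,:2]-P[:,:2].mean(0),np.ones(len(P))];k=np.linalg.lstsq(A,P[:,2],rcond=None);print("padplane",k[0],P.mean(0),"rms",np.std(P[:,2]-A@k[0]))
E
```

```text
top [337 127  17  17 210] [344.8333 134.7143] dep 1.171289 [ 0.8297 -0.0839  0.1417]
top [331 129   5  27  62] [332.7419 141.4194] dep 1.3033316 [ 0.8486 -0.0584  0.0103]
top [327 187   8  23  55] [330.5091 195.5818] dep 1.293442 [ 0.6963 -0.0504  0.0096]
top [215 189  11  11  89] [219.9213 194.3933] dep 1.0634129 [0.6667 0.2086 0.235 ]
top [310 244  35  28 765] [326.8824 257.6261] dep 1.1223809 [ 0.522  -0.0348  0.1689]
((326.69000244140625, 257.66998291015625), (32.1026496887207, 24.324472427368164), 8.130102157592773)
[309.08 267.44] [0.499  0.0084 0.145 ] 1.1171434
[312.52 243.36] [ 0.5578 -0.0006  0.145 ] 1.2970903
[344.3 247.9] [ 0.5459 -0.0783  0.145 ] 1.2964088
[340.86 271.98] [ 0.4871 -0.0691  0.145 ] 1.1127169
top [210 262  11  11  87] [215.2414 267.2414] dep 1.0515094 [0.5014 0.2182 0.2354]
top [273 262  11  11  71] [278.3239 266.8451] dep 1.0488971 [0.501  0.0758 0.2398]
side [266 206  10  11  56] [270.4464 210.25  ] dep 2.0096648 [0.5975 0.4322 0.0581]
side [408 242  11   7  69] [412.8841 245.0725] dep 1.6736549 [ 0.8252 -0.0949  0.1416]
side [300 248  28  17 322] [313.2298 255.4441] dep 1.5634859 [ 0.5161 -0.0482  0.1691]
side [402 272  20  10  78] [408.7051 276.2051] dep 1.7364805 [ 0.8255 -0.0925  0.0273]
side [423 273   9   5  23] [426.4783 274.7391] dep 1.7760656 [ 0.8971 -0.0923  0.0097]
padplane [-0.1136  0.0195  0.1686] [ 0.5235 -0.0351  0.1686] rms 0.0021166931635203585
```

Run:
```python
from h import *
from scipy.spatial.transform import Rotation as Ro
np.set_printoptions(precision=4,suppress=True)
o=ctrl.get_obs();print(Ro.from_rotvec(o['tool_rot']).as_matrix())
D=np.load("pics/top0_d.npy")
c=onz("top",(326.7,257.7),.1686);print("padc",c,"side proj",proj("side",c))
c0=onz("top",(309.08,267.44),.1686);c1=onz("top",(340.86,271.98),.1686);c2=onz("top",(344.3,247.9),.1686);c3=onz("top",(312.5,243.4),.1686)
print(c0,c1,c2,c3,np.linalg.norm(c0-c1),np.linalg.norm(c1-c2))
for z in(.125,.14):print("pivot",onz("top",(340,179.5),z))
# thumb triangulation attempt & slide
a=onz("top",(278.3,266.8),.24);print("thumb",a,"side",proj("side",a))
# depth map around gauge, heights
for v in range(244,276,3):
    print(v,[ (round(float(atd("top",(u,v),D[v,u])[2])*1000) if D[v,u] else -1) for u in range(270,330,3)])
```

```text
[[-0.0009  0.3521  0.936 ]
 [-0.0017  0.936  -0.3521]
 [-1.     -0.0019 -0.0002]]
padc [ 0.5219 -0.0344  0.1686] side proj [312.7438 252.6702]
[0.499  0.008  0.1686] [ 0.4874 -0.0679  0.1686] [ 0.5449 -0.0769  0.1686] [ 0.5565 -0.0007  0.1686] 0.0767728749243191 0.05824314089896563
pivot [ 0.7192 -0.0711  0.125 ]
pivot [ 0.7164 -0.0703  0.14  ]
thumb [0.5011 0.0758 0.24  ] side [288.526  214.6544]
244 [-2, 1, -3, 1, 47, 42, 44, 44, 0, 2, 1, -2, 2, -1, 166, 167, 4, 3, -2, 146]
247 [4, -1, 3, 36, 46, 44, 43, 45, 42, 45, 0, -2, 0, 0, 164, 165, 170, 172, 165, 168]
250 [-1, 2, 215, 217, 215, 49, 41, 37, 41, 44, 1, -3, -2, 1, 168, 169, 168, 169, 167, 168]
253 [0, 2, 234, 234, 220, 217, 217, 185, 44, 36, -2, 1, -2, -2, 170, 170, 165, 168, 167, 163]
256 [-4, 0, 215, 221, 207, 237, 216, 47, 43, -2, 6, -4, 3, 0, 172, 170, 172, 169, 171, 167]
259 [-3, -1, 1, 219, 217, 219, 217, 45, 43, 1, 2, -2, 2, 1, 166, 168, 170, 172, 169, 168]
262 [-1, 0, 237, 240, 218, -4, 191, 193, 191, 191, 0, -2, -2, -1, 169, 172, 170, 170, 170, 175]
265 [3, 240, 244, 237, 236, 3, -3, 3, 1, -3, 0, 194, 191, 191, 186, 168, 167, 173, 173, 171]
268 [0, 240, 241, 241, 239, -7, 2, 3, -1, -2, 2, 6, -1, 166, 173, 172, 172, 172, 172, 173]
271 [4, 233, 239, 243, 242, 2, 1, -7, 0, 2, 2, -2, -2, -4, 4, -1, -1, 2, -2, 160]
274 [-4, 2, 0, -1, 5, 2, 0, 3, 0, -6, 0, 1, -1, 6, 2, 2, -2, -3, 0, 7]
```

```bash
python3 -m handwheel '[0,-0.04,0,0,-4,0,0, 0,-0.08,0,0,-8,0,0, 0,-0.12,0,0,-12,0,0, 0,-0.13,0,0,-12,0,0, 0,-0.13,0,0,-12,0,0]' 20
python3 - <<'E'
from h import *
from scipy.spatial.transform import Rotation as Ro
np.set_printoptions(precision=4,suppress=True)
o=ctrl.get_obs();R=Ro.from_rotvec(o['tool_rot']).as_matrix();print(o['tool_pos'],o['contact_force']);print(R)
print(R.T@(np.array([.521,-.041,.36])-o['tool_pos']))
E
```

```text
t: 0.52
tool_pos: [0.2207, 0.5863, 0.3672]
tool_rot: [0.125, 1.564, -0.112]
contact_force: [1.0, -0.5, 0.0]
opening: 0.0258
[0.2207 0.5863 0.3672] [ 0.9833 -0.5316  0.0017]
[[ 0.0042  0.1501  0.9887]
 [ 0.0081  0.9886 -0.1502]
 [-1.      0.0087  0.003 ]]
[ 0.0033 -0.5752  0.391 ]
```

```bash
python3 -m handwheel '[0,0,-0.02,0.013,0,0,0, 0,0,-0.05,0.034,0,0,0, 0,0,-0.08,0.054,0,0,0, 0,0,-0.11,0.075,0,0,0, 0,0,-0.14,0.095,0,0,0, 0,0,-0.17,0.116,0,0,0, 0,0,-0.2,0.136,0,0,0, 0,0,-0.23,0.156,0,0,0, 0,0,-0.26,0.177,0,0,0, 0,0,-0.29,0.197,0,0,0, 0,0,-0.31,0.211,0,0,0, 0,0,-0.32,0.218,0,0,0]'
python3 -m handwheel '[0,0,-0.02,0.013,0,0,0, 0,0,-0.05,0.034,0,0,0, 0,0,-0.08,0.054,0,0,0, 0,0,-0.11,0.075,0,0,0, 0,0,-0.14,0.095,0,0,0, 0,0,-0.17,0.116,0,0,2, 0,0,-0.2,0.136,0,0,4, 0,0,-0.23,0.156,0,0,6, 0,0,-0.25,0.17,0,0,8, 0,0,-0.255,0.173,0,0,8, 0,0,-0.255,0.173,0,0,8]'
python3 - <<'E'
from h import *
from scipy.spatial.transform import Rotation as Ro
np.set_printoptions(precision=4,suppress=True)
o=ctrl.get_obs();R=Ro.from_rotvec(o['tool_rot']).as_matrix();print(o['tool_pos'],o['contact_force'],o['opening']);print(R)
print(R.T@(np.array([.521,-.041,.20])-o['tool_pos']))
E
```

```text
t: 1.52
tool_pos: [0.3881, 0.2332, 0.3589]
tool_rot: [0.119, 1.57, -0.123]
contact_force: [-0.7, 0.2, 0.1]
opening: -0.0001
t: 2.43
tool_pos: [0.5202, -0.0438, 0.3585]
tool_rot: [0.231, 1.559, -0.011]
contact_force: [1.5, 0.7, 0.6]
opening: 0.0
[ 0.5202 -0.0438  0.3585] [1.512  0.6512 0.6423] 2.794714256847612e-05
[[ 0.0168  0.1528  0.9881]
 [ 0.1385  0.9784 -0.1536]
 [-0.9902  0.1395 -0.0048]]
[ 0.1573 -0.0192  0.0011]
```

```bash
python3 -m handwheel '[0,0.03,-0.004,0,0,0,0, 0,0.07,-0.009,0,0,0,0, 0,0.11,-0.014,0,0,0,0, 0,0.14,-0.018,0,0,0,0, 0,0.157,-0.019,0.001,0,0,0, 0,0.157,-0.019,0.001,0,0,0, 0,0.157,-0.019,0.001,0,0,0]'
python3 - <<'E'
from h import *
np.set_printoptions(precision=4,suppress=True)
o=ctrl.get_obs();print(o['t'],o['tool_pos'],o['contact_force'],proj("top",o['tool_pos']),proj("side",o['tool_pos']))
a,_=ctrl.get_image("top");b,_=ctrl.get_image("side")
w=np.hstack([cv2.resize(a[190:310,240:380],(400,343)),cv2.resize(b[180:300,250:390],(400,343))]);cv2.imwrite("pics/p1.png",w)
E
```

```text
t: 3.02
tool_pos: [0.5208, -0.0376, 0.2019]
tool_rot: [0.226, 1.557, -0.006]
contact_force: [1.0, 0.6, 0.3]
opening: -0.0002
3.0167 [ 0.5208 -0.0376  0.2019] [1.0164 0.6252 0.2685] [328.4054 257.8315] [313.0532 243.1144]
```

View pics/p1.png

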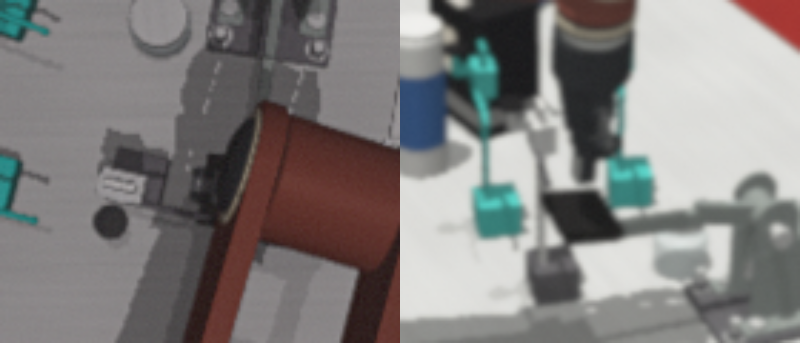

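The picture shows the closed fingers above the pad (right panel (583,170) over pad (585,215)), clear of the pointer. I'll go down to just above it, then in small steps.

```bash
python3 -m handwheel '[0,0.008,-0.001,0,0,0,0, 0,0.016,-0.002,0,0,0,0, 0,0.022,-0.003,0,0,0,0, 0,0.024,-0.003,0,0,0,0, 0,0.026,-0.0035,0,0,0,0, 0,0.026,-0.0035,0,0,0,0]'
python3 -m handwheel '[0,0.001,0,0,0,0,0, 0,0.002,0,0,0,0,0, 0,0.003,0,0,0,0,0, 0,0.003,0,0,0,0,0]'
python3 -m handwheel '[0,0.001,0,0,0,0,0, 0,0.002,0,0,0,0,0, 0,0.003,0,0,0,0,0, 0,0.003,0,0,0,0,0]'
```

```text
t: 3.62
tool_pos: [0.5217, -0.0391, 0.1763]
tool_rot: [0.227, 1.555, -0.009]
contact_force: [0.1, -0.2, -0.6]
opening: -0.0003
t: 3.95
tool_pos: [0.522, -0.0387, 0.1739]
tool_rot: [0.227, 1.554, -0.008]
contact_force: [0.9, 0.0, -0.5]
opening: -0.0001
t: 4.28
tool_pos: [0.5219, -0.0382, 0.1707]
tool_rot: [0.227, 1.555, -0.008]
contact_force: [0.7, 0.2, -0.8]
opening: -0.0002
```

```bash
python3 -m handwheel '[0,0.001,0,0,0,0,0, 0,0.002,0,0,0,0,0, 0,0.002,0,0,0,0,0]'
python3 -m handwheel '[0,0.001,0,0,0,0,0, 0,0.002,0,0,0,0,0, 0,0.002,0,0,0,0,0]'
python3 -m handwheel '[0,0.001,0,0,0,0,0, 0,0.002,0,0,0,0,0, 0,0.002,0,0,0,0,0]'
```

```text
t: 4.53
tool_pos: [0.5222, -0.0382, 0.1695]
tool_rot: [0.227, 1.554, -0.009]
contact_force: [-1.7, -0.5, 3.2]
opening: -0.0
t: 4.78
tool_pos: [0.5221, -0.0379, 0.1672]
tool_rot: [0.227, 1.554, -0.009]
contact_force: [-1.9, -1.1, 5.0]
opening: -0.0001
t: 5.03
tool_pos: [0.5223, -0.0376, 0.1649]
tool_rot: [0.227, 1.554, -0.009]
contact_force: [-2.2, -1.4, 3.9]
opening: -0.0001
```

```bash
python3 -m handwheel '[0,0.001,-0.0001,-0.0002,0,0,0, 0,0.002,-0.0003,-0.0005,0,0,0, 0,0.002,-0.0003,-0.0005,0,0,0]'
python3 -m handwheel '[0,0.001,-0.0001,-0.0002,0,0,0, 0,0.002,-0.0003,-0.0004,0,0,0, 0,0.002,-0.0003,-0.0004,0,0,0]'
python3 -m handwheel '[0,0.001,-0.0001,-0.0002,0,0,0, 0,0.002,-0.0003,-0.0004,0,0,0, 0,0.002,-0.0003,-0.0004,0,0,0]'
```

```text
t: 5.28
tool_pos: [0.5218, -0.0375, 0.1628]
tool_rot: [0.227, 1.554, -0.009]
contact_force: [-1.2, -2.0, 3.4]
opening: 0.0001
t: 5.53
tool_pos: [0.5214, -0.0374, 0.1608]
tool_rot: [0.227, 1.554, -0.009]
contact_force: [-0.6, -1.5, 3.8]
opening: -0.0002
t: 5.78
tool_pos: [0.521, -0.0374, 0.1588]
tool_rot: [0.227, 1.554, -0.009]
contact_force: [0.1, -1.3, 3.2]
opening: 0.0
```

```bash
python3 -m handwheel '[0,0.001,-0.0001,-0.0002,0,0,0, 0,0.002,-0.0003,-0.0004,0,0,0, 0,0.002,-0.0003,-0.0004,0,0,0]'
```

```text
t: 6.03
tool_pos: [0.5207, -0.0373, 0.1568]
tool_rot: [0.227, 1.554, -0.009]
contact_force: [-0.3, -2.5, 3.6]
opening: 0.0003
```

```bash
python3 -m handwheel '[0,0.001,-0.0001,-0.0002,0,0,0, 0,0.002,-0.0003,-0.0004,0,0,0, 0,0.002,-0.0003,-0.0004,0,0,0]'
```

```text
t: 6.28
tool_pos: [0.5203, -0.0372, 0.1548]
tool_rot: [0.227, 1.554, -0.008]
contact_force: [-0.3, -2.1, 3.1]
opening: -0.0003
```

```bash
python3 -m handwheel '[0,0.001,-0.0001,-0.0002,0,0,0, 0,0.002,-0.0003,-0.0003,0,0,0, 0,0.002,-0.0003,-0.0003,0,0,0]'
```

```text
t: 6.53
tool_pos: [0.52, -0.0372, 0.1528]
tool_rot: [0.227, 1.554, -0.008]
contact_force: [1.6, -2.9, 3.3]
opening: -0.0001
```

```bash
python3 -m handwheel '[0,0.001,-0.0002,-0.0001,0,0,0, 0,0.002,-0.0004,-0.0002,0,0,0, 0,0.002,-0.0004,-0.0002,0,0,0]'
```

```text
t: 6.78
tool_pos: [0.5196, -0.0371, 0.1507]
tool_rot: [0.227, 1.554, -0.008]
contact_force: [2.4, -1.9, 3.4]
opening: 0.0004
```

```bash
python3 -m handwheel '[0,0.001,-0.0002,0,0,0,0, 0,0.002,-0.0004,0,0,0,0, 0,0.002,-0.0004,0,0,0,0]'
```

```text
t: 7.03
tool_pos: [0.5194, -0.0372, 0.1485]
tool_rot: [0.227, 1.555, -0.008]
contact_force: [0.8, 0.4, 4.1]
opening: 0.0002
```

```bash
python3 -m handwheel '[0,0.001,-0.0002,0,0,0,0, 0,0.002,-0.0003,0,0,0,0, 0,0.002,-0.0003,0,0,0,0]'
```

```text
t: 7.28
tool_pos: [0.5193, -0.0372, 0.147]
tool_rot: [0.227, 1.555, -0.008]
contact_force: [-1.1, -0.0, 5.6]
opening: 0.0003
```

```bash
python3 -m handwheel '[0,0.001,-0.0001,0,0,0,0, 0,0.001,-0.0001,0,0,0,0]'
```

```text
t: 7.45
tool_pos: [0.5193, -0.0372, 0.1464]
tool_rot: [0.227, 1.555, -0.008]
contact_force: [-1.8, -0.5, 8.0]
opening: -0.0
```

```bash
python3 -m handwheel '[0,0.001,-0.0001,0,0,0,0, 0,0.001,-0.0001,0,0,0,0]'
```

```text
t: 7.62
tool_pos: [0.5193, -0.0372, 0.1459]
tool_rot: [0.227, 1.556, -0.008]
contact_force: [-3.9, -0.0, 9.6]
opening: -0.0
```

```bash
python3 -m handwheel '[0,0.0008,-0.0001,-0.0002,0,0,0, 0,0.0008,-0.0001,-0.0002,0,0,0, 0,0.0008,-0.0001,-0.0002,0,0,0]'
```

```text
t: 7.87
tool_pos: [0.5192, -0.0372, 0.1455]
tool_rot: [0.227, 1.555, -0.008]
contact_force: [-3.8, 0.5, 11.7]
opening: -0.0
```

Firm at about 12 N. Letting go now, straight up.

```bash
python3 -m handwheel '[0,-0.002,0.0003,0,0,0,0, 0,-0.004,0.0006,0,0,0,0, 0,-0.007,0.001,0,0,0,0, 0,-0.012,0.0017,0,0,0,0, 0,-0.02,0.003,0,0,0,0, 0,-0.02,0.003,0,0,0,0]'
python3 -m handwheel '[0,-0.03,0.004,0,0,0,0, 0,-0.06,0.008,0,0,0,0, 0,-0.09,0.012,0,0,0,0, 0,-0.12,0.016,0,0,0,0, 0,-0.14,0.02,0,0,0,0, 0,-0.15,0.021,0,0,0,-4, 0,-0.15,0.021,0,0,0,-8, 0,-0.15,0.021,0,0,0,-8]'
python3 - <<'E'
from h import *
from scipy.spatial.transform import Rotation as Ro
np.set_printoptions(precision=4,suppress=True)
o=ctrl.get_obs();R=Ro.from_rotvec(o['tool_rot']).as_matrix();print(o['tool_pos'],o['contact_force']);print(R)
print(R.T@(np.array([.499,.0758,.30])-o['tool_pos']))
a,da=ctrl.get_image("top");b,db=ctrl.get_image("side");np.save("pics/p2d.npy",da);np.save("pics/p2ds.npy",db)
cv2.imwrite("pics/p2t.png",a);cv2.imwrite("pics/p2s.png",b)
w=np.hstack([cv2.resize(a[190:310,240:380],(400,343)),cv2.resize(b[180:300,250:390],(400,343))]);cv2.imwrite("pics/p2.png",w)
E
```

```text
t: 8.37
tool_pos: [0.5202, -0.0373, 0.166]
tool_rot: [0.226, 1.552, -0.009]
contact_force: [-0.2, -0.8, 0.6]
opening: -0.0004
t: 9.03
tool_pos: [0.5201, -0.036, 0.3176]
tool_rot: [0.115, 1.565, -0.117]
contact_force: [-0.2, 0.4, -0.7]
opening: 0.0001
[ 0.5201 -0.036   0.3176] [-0.167   0.3578 -0.6672]
[[ 0.003   0.1475  0.9891]
 [-0.0013  0.9891 -0.1475]
 [-1.     -0.0009  0.0031]]
[ 0.0174  0.1075 -0.0374]
```

View pics/p2.png

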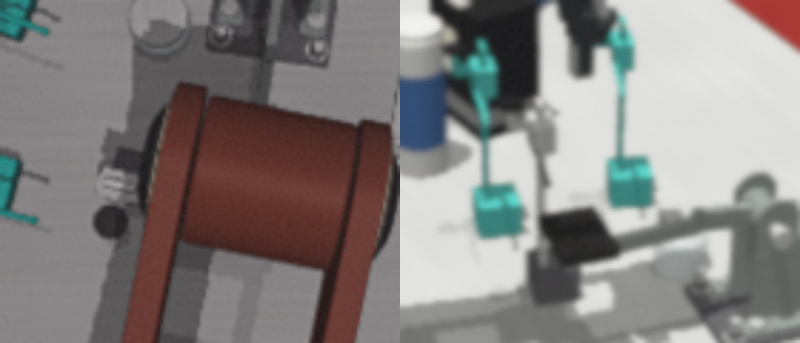

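Pad is visibly lower (right panel (580,235)) and stayed there. The pointer still hangs above it. Next I'll measure the pad's height.

Run:
```python
from h import *
np.set_printoptions(precision=4,suppress=True)
for nm,dn in(("side0","side0_d"),("p2s","p2ds")):
    im=cv2.imread(f"pics/{nm}.png");d=np.load(f"pics/{dn}.npy")
    m=(im.max(2)<60).astype(np.uint8)
    n,l,s,c=cv2.connectedComponentsWithStats(m)
    for i in range(1,n):
        x,y,w,h,a=s[i]
        if a>150 and 290<x<330 and 230<y<290:
            e=cv2.erode((l==i).astype(np.uint8),np.ones((3,3)))
            P=np.array([atd("side",(u,v),d[v,u]) for v,u in np.argwhere(e)])
            P=P[P[:,2]>np.median(P[:,2])-.006]
            A=np.c_[P[:,:2]-[.522,-.034],np.ones(len(P))];k=np.linalg.lstsq(A,P[:,2],rcond=None)[0]
            print(nm,s[i],c[i],len(P),P.mean(0),"plane",k,"rms",np.std(P[:,2]-A@k))
a=cv2.imread("pics/p2s.png")[195:285,280:400];cv2.imwrite("pics/p2c.png",cv2.resize(a,(800,600),interpolation=cv2.INTER_CUBIC))
```

```text
side0 [300 248  28  17 322] [313.2298 255.4441] 229 [ 0.516  -0.0471  0.1689] plane [-0.1275  0.031   0.1685] rms 0.0018994172786099145
p2s [300 254  26  20 342] [311.731  262.9591] 248 [ 0.5029 -0.0651  0.1591] plane [-0.4737 -0.4959  0.1346] rms 0.012970987187050096
```

View pics/p2c.png

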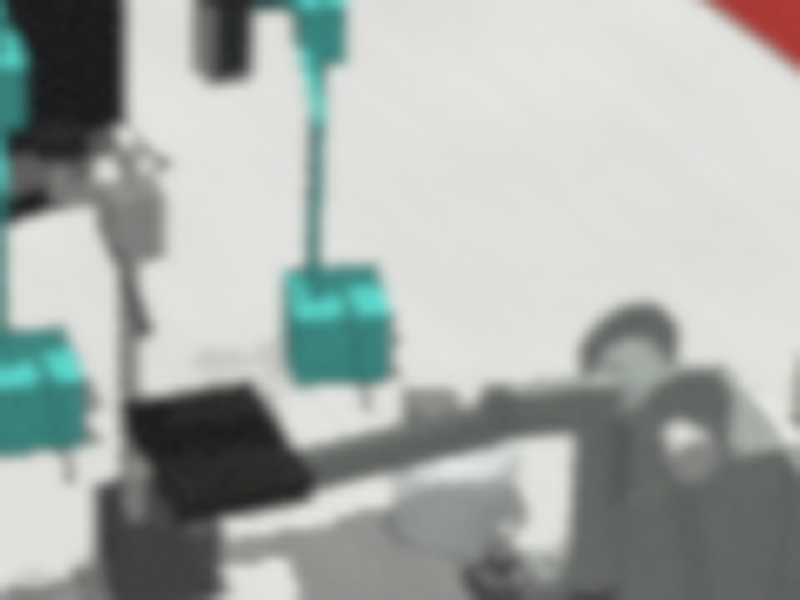

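The nose hangs at crop (145,328), clearly above the pad's top edge at (190,400). The second plane fit has outliers, so I'll redo it robustly.

Run:
```python
from h import *
np.set_printoptions(precision=4,suppress=True)
for dn,C in(("side0_d",(313,254.5)),("p2ds",(312,262))):
    d=np.load(f"pics/{dn}.npy")
    P=np.array([atd("side",(u,v),d[v,u]) for v in range(int(C[1])-9,int(C[1])+9) for u in range(298,330) if d[v,u]>0])
    P=P[(P[:,0]>.49)&(P[:,0]<.55)&(P[:,1]>-.073)&(P[:,1]<.005)&(P[:,2]>.12)&(P[:,2]<.18)]
    for _ in range(6):
        A=np.c_[P[:,:2]-[.522,-.034],np.ones(len(P))];k=np.linalg.lstsq(A,P[:,2],rcond=None)[0];r=P[:,2]-A@k
        P=P[abs(r)<max(.004,2*r.std())]
    print(dn,len(P),k,r.std())
```

```text
side0_d 284 [-0.113   0.0259  0.1686] 0.00174560657158322
p2ds 284 [-0.0028 -0.0099  0.1451] 0.001756233634923933
```

```bash
python3 -m handwheel '[0,0,0.03,-0.01,0,0,0, 0,0,0.06,-0.02,0,0,0, 0,0,0.09,-0.03,0,0,0, 0,0.007,0.107,-0.037,0,0,0, 0,0.017,0.1075,-0.0375,0,0,0, 0,0.03,0.1075,-0.0375,0,0,0, 0,0.04,0.1075,-0.0375,0,0,0, 0,0.045,0.1075,-0.0375,0,0,0, 0,0.045,0.1075,-0.0375,0,0,0]'
python3 - <<'E'
from h import *
np.set_printoptions(precision=4,suppress=True)
o=ctrl.get_obs();print(o['tool_pos'],o['contact_force'])
a,da=ctrl.get_image("top");b,db=ctrl.get_image("side")
w=np.hstack([cv2.resize(a[190:310,240:380],(400,343)),cv2.resize(b[180:300,250:390],(400,343))]);cv2.imwrite("pics/p3.png",w)
E
```

```text
t: 9.88
tool_pos: [0.4976, 0.0736, 0.2679]
tool_rot: [0.119, 1.572, -0.12]
contact_force: [1.1, -0.0, -0.1]
opening: -0.0004
[0.4976 0.0736 0.2679] [ 1.1363 -0.045  -0.0869]
```

View pics/p3.png

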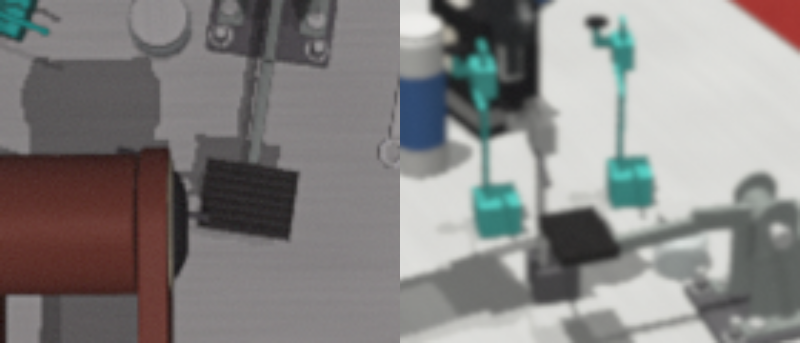

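The arm covers the gauge in the top view, and the gripper stands just behind the slide in the side view, over the thumb disc. Going down.

```bash
python3 -m handwheel '[0,0.008,0,0,0,0,0, 0,0.016,0,0,0,0,0, 0,0.02,0.001,0,0,0,0, 0,0.022,0.001,0,0,0,0, 0,0.022,0.001,0,0,0,0]'
python3 -m handwheel '[0,0.002,0.001,0,0,0,0, 0,0.004,0.001,0,0,0,0, 0,0.005,0.001,0,0,0,0, 0,0.005,0.001,0,0,0,0]'
python3 -m handwheel '[0,0.002,0,0,0,0,0, 0,0.004,0,0,0,0,0, 0,0.005,0,0,0,0,0, 0,0.005,0,0,0,0,0]'
```

```text
t: 10.4
tool_pos: [0.4982, 0.0757, 0.2477]
tool_rot: [0.118, 1.569, -0.118]
contact_force: [0.2, -0.7, 0.2]
opening: -0.0003
t: 10.73
tool_pos: [0.4987, 0.0767, 0.2435]
tool_rot: [0.118, 1.568, -0.118]
contact_force: [-0.4, 0.1, 0.4]
opening: -0.0001
t: 11.07
tool_pos: [0.4988, 0.0767, 0.2387]
tool_rot: [0.118, 1.567, -0.118]
contact_force: [-0.5, -0.7, 0.8]
opening: -0.0
```

```bash
python3 -m handwheel '[0,0.001,0,0,0,0,0, 0,0.002,0,0,0,0,0, 0,0.003,0,0,0,0,0, 0,0.003,0,0,0,0,0]'
python3 -m handwheel '[0,0.001,0,0,0,0,0, 0,0.002,0,0,0,0,0, 0,0.003,0,0,0,0,0, 0,0.003,0,0,0,0,0]'
```

```text
t: 11.4
tool_pos: [0.4988, 0.0767, 0.2357]
tool_rot: [0.118, 1.567, -0.118]
contact_force: [-0.4, -0.3, 1.0]
opening: 0.0001
t: 11.73
tool_pos: [0.4988, 0.0767, 0.2325]
tool_rot: [0.118, 1.567, -0.118]
contact_force: [-0.2, -0.2, -0.5]
opening: 0.0
```

No push felt at z = 0.2325, where 2 to 4 N was expected. I'll stop and look.

Run:
```python
from h import *
np.set_printoptions(precision=4,suppress=True)
o=ctrl.get_obs();print(o['tool_pos'],o['contact_force'],proj("side",o['tool_pos']))
b,db=ctrl.get_image("side");cv2.imwrite("pics/p4s.png",b);np.save("pics/p4d.npy",db)
cv2.imwrite("pics/p4.png",cv2.resize(b[185:275,260:380],(800,600),interpolation=cv2.INTER_CUBIC))
```

```text
[0.4988 0.0767 0.2325] [-0.2019 -0.1586 -0.5059] [287.7026 217.0219]
```

View pics/p4.png

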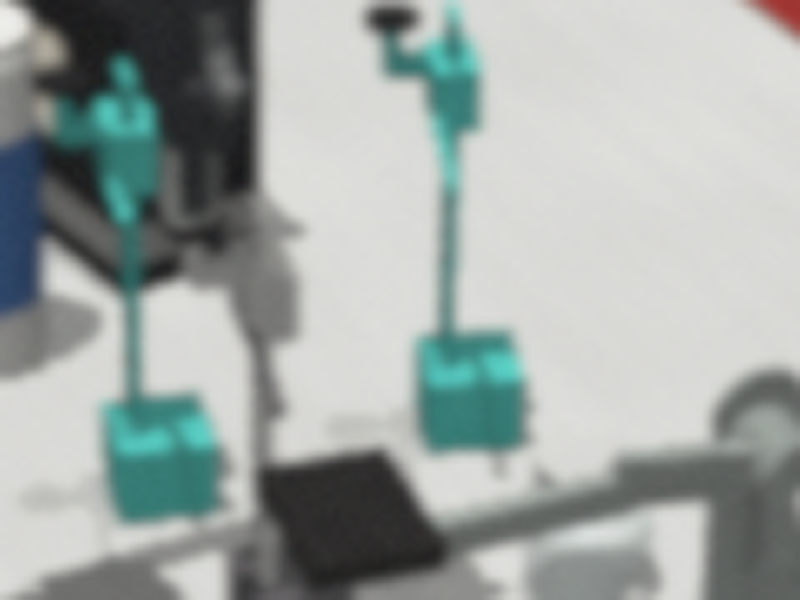

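The crop shows the nose at (278,412), about 2.6 px lower than before, so the thumb is being pushed (by about 8 mm). The slide just moves easily and its force relaxes while the arm holds. Continuing.

```bash
python3 -m handwheel '[0,0.002,0,0,0,0,0, 0,0.004,0,0,0,0,0, 0,0.006,0,0,0,0,0, 0,0.008,0,0,0,0,0]'
python3 -m handwheel '[0,0.002,0,0,0,0,0, 0,0.004,0,0,0,0,0, 0,0.006,0,0,0,0,0, 0,0.008,0,0,0,0,0]'
python3 - <<'E'
from h import *
b,db=ctrl.get_image("side");cv2.imwrite("pics/p5s.png",b)
cv2.imwrite("pics/p5.png",cv2.resize(b[200:275,270:370],(800,600),interpolation=cv2.INTER_CUBIC))
print(ctrl.get_obs()['tool_pos'])
E
```

```text
t: 12.12
tool_pos: [0.4988, 0.0767, 0.2245]
tool_rot: [0.118, 1.567, -0.118]
contact_force: [0.2, 0.2, 1.9]
opening: 0.0002
t: 12.45
tool_pos: [0.4988, 0.0767, 0.2165]
tool_rot: [0.118, 1.568, -0.118]
contact_force: [-0.8, 0.3, 2.0]
opening: 0.0003
[0.49870776 0.0766787  0.2160754 ]
```

View pics/p5.png

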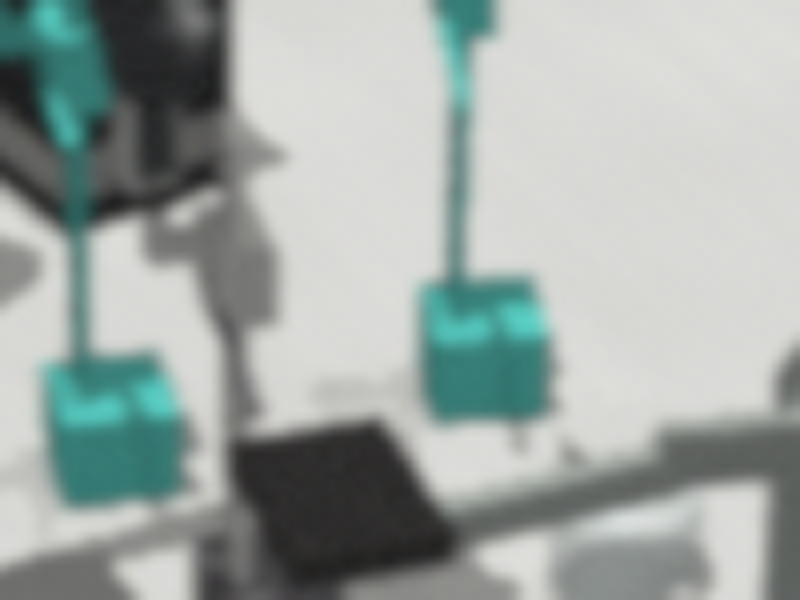

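The nose is at (255,415), just above the pad edge at about (255,440). Pushing takes about 2 N. Smaller steps from here.

```bash
python3 -m handwheel '[0,0.002,0,0,0,0,0, 0,0.004,0,0,0,0,0, 0,0.006,0,0,0,0,0]'
python3 -m handwheel '[0,0.0005,0,0,0,0,0, 0,0.001,0,0,0,0,0]'
python3 -m handwheel '[0,0.0005,0,0,0,0,0, 0,0.001,0,0,0,0,0]'
```

```text
t: 12.75
tool_pos: [0.4988, 0.0767, 0.2106]
tool_rot: [0.118, 1.567, -0.118]
contact_force: [-1.2, -0.1, 2.2]
opening: -0.0003
t: 12.92
tool_pos: [0.4988, 0.0767, 0.2096]
tool_rot: [0.118, 1.568, -0.118]
contact_force: [-0.1, 0.3, 1.8]
opening: 0.0
t: 13.08
tool_pos: [0.4988, 0.0767, 0.2088]
tool_rot: [0.118, 1.567, -0.118]
contact_force: [-0.8, -0.4, 2.2]
opening: -0.0
```

```bash
python3 -m handwheel '[0,0.0005,0,0,0,0,0, 0,0.001,0,0,0,0,0]'
```

```text
t: 13.25
tool_pos: [0.4988, 0.0767, 0.2077]
tool_rot: [0.118, 1.568, -0.118]
contact_force: [-0.5, 0.4, 1.2]
opening: 0.0001
```

```bash
python3 -m handwheel '[0,0.0005,0,0,0,0,0, 0,0.001,0,0,0,0,0]'
```

```text
t: 13.42
tool_pos: [0.4988, 0.0767, 0.2067]
tool_rot: [0.118, 1.568, -0.118]
contact_force: [-0.6, 0.5, 2.1]
opening: -0.0002
```

```bash
python3 -m handwheel '[0,0.0005,0,0,0,0,0, 0,0.001,0,0,0,0,0]'
```

```text
t: 13.58
tool_pos: [0.4988, 0.0767, 0.2057]
tool_rot: [0.118, 1.568, -0.118]
contact_force: [-0.8, 0.2, 1.2]
opening: 0.0001
```

```bash
python3 -m handwheel '[0,0.0005,0,0,0,0,0, 0,0.001,0,0,0,0,0]'
```

```text
t: 13.75
tool_pos: [0.4988, 0.0767, 0.2048]
tool_rot: [0.118, 1.567, -0.118]
contact_force: [0.5, 1.4, 3.5]
opening: -0.0001
```

```bash
python3 -m handwheel '[0,0.0003,0,0,0,0,0, 0,0.0005,0,0,0,0,0]'
```

```text
t: 13.92
tool_pos: [0.4988, 0.0768, 0.2047]
tool_rot: [0.118, 1.567, -0.118]
contact_force: [-1.1, 0.4, 4.5]
opening: -0.0
```

The TCP has stopped at z = 0.2047 (predicted 0.205) and the force has risen by about 2.5 N, so the nose is touching. Letting go and clearing away.

```bash
python3 -m handwheel '[0,-0.001,0,0,0,0,0, 0,-0.003,0,0,0,0,0, 0,-0.008,0,0,0,0,0, 0,-0.03,0,0,0,0,0, 0,-0.07,0,0,0,0,0, 0,-0.11,0,0,0,0,0, 0,-0.14,0,0,0,0,0, 0,-0.16,0,0,0,0,0, 0,-0.17,0,0,0,0,0, 0,-0.17,0,0,0,0,0]'
python3 -m handwheel '[0,0,0.03,-0.01,0,0,0, 0,0,0.07,-0.02,0,0,0, 0,0,0.1,-0.03,0,0,0, 0,0,0.14,-0.04,0,0,0, 0,0,0.17,-0.05,0,0,0, 0,0,0.2,-0.06,0,0,0, 0,0,0.23,-0.07,0,0,0, 0,0,0.25,-0.08,0,0,0, 0,0,0.25,-0.08,0,0,0, 0,0,0.25,-0.08,0,0,0]'
python3 - <<'E'
from h import *
np.set_printoptions(precision=4,suppress=True)
o=ctrl.get_obs();print(o['t'],o['tool_pos'],o['contact_force'],abs(o['dq']).max())
a,da=ctrl.get_image("top");b,d=ctrl.get_image("side")
cv2.imwrite("pics/p6t.png",a);cv2.imwrite("pics/p6s.png",b)
P=np.array([atd("side",(u,v),d[v,u]) for v in range(253,271) for u in range(298,330) if d[v,u]>0])
P=P[(P[:,0]>.49)&(P[:,0]<.55)&(P[:,1]>-.073)&(P[:,1]<-.01)&(P[:,2]>.12)&(P[:,2]<.18)]
for _ in range(6):
    A=np.c_[P[:,:2]-[.522,-.034],np.ones(len(P))];k=np.linalg.lstsq(A,P[:,2],rcond=None)[0];r=P[:,2]-A@k
    P=P[abs(r)<max(.004,2*r.std())]
print("pad plane",k,r.std())
n,l,s,c=cv2.connectedComponentsWithStats((a.max(2)<50).astype(np.uint8))
for i in range(1,n):
    x,y,w,h,ar=s[i]
    if 40<ar<1200 and 260<x<345 and 235<y<280: dd=da[l==i];print(s[i],c[i],atd("top",c[i],np.median(dd)))
w=np.hstack([cv2.resize(a[200:300,260:360],(400,400),interpolation=cv2.INTER_CUBIC),cv2.resize(b[205:275,280:350],(400,400),interpolation=cv2.INTER_CUBIC)]);cv2.imwrite("pics/p6.png",w)
E
```

```text
t: 14.75
tool_pos: [0.4996, 0.0766, 0.3771]
tool_rot: [0.118, 1.563, -0.118]
contact_force: [0.5, -0.3, 0.8]
opening: 0.0004
t: 15.58
tool_pos: [0.4562, 0.3362, 0.3713]
tool_rot: [0.114, 1.571, -0.119]
contact_force: [0.0, -1.4, -1.0]
opening: 0.0003
15.5833 [0.4562 0.3362 0.3713] [ 0.0164 -1.3687 -1.0431] 0.03632485554295043
pad plane [0.0049 0.0138 0.1452] 0.001662321836283325
[310 246  34  27 606] [326.5083 258.8597] [ 0.5195 -0.0344  0.1456]
```

View pics/p6.png

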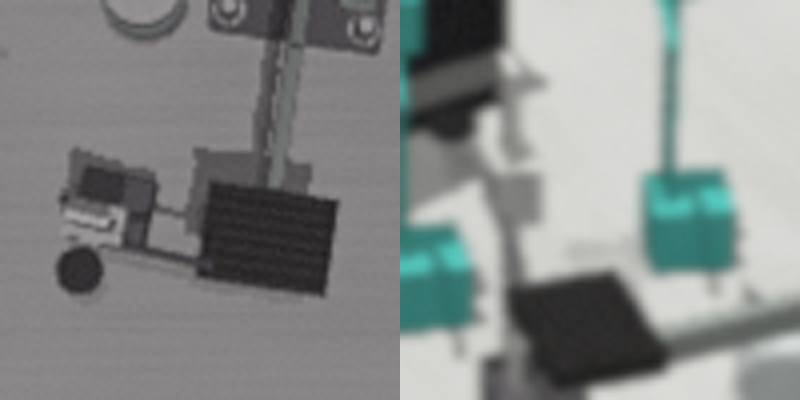

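View pics/p6t.png

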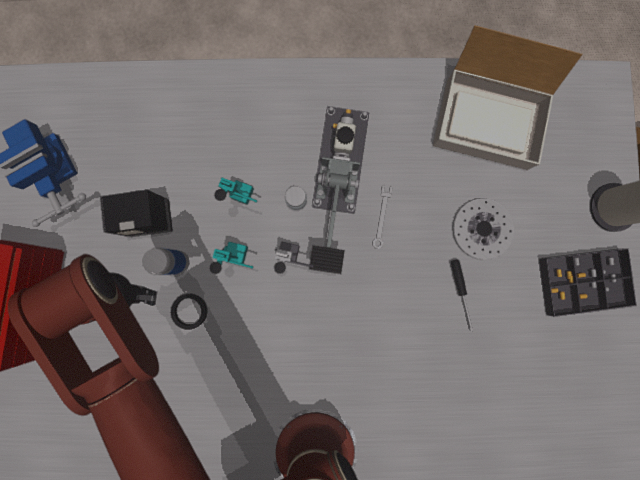

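The pointer's nose now rests on the pad edge (left panel (205,265), right panel (525,290)). The pad height is unchanged at 0.1452, and the bystanders are where they were in the first top view. One last check, the thumb height, then I'll hand in.

```bash
python3 -m handwheel '[0,0,0,0,0,0,0, 0,0,0,0,0,0,0, 0,0,0,0,0,0,0]'
python3 - <<'E'
from h import *
a,da=ctrl.get_image("top")
Z=[atd("top",(u,v),da[v,u])[2] for v in range(265,271) for u in range(277,283)]
z=np.median([q for q in Z if q>.1]);print("thumb z",z,"nose z",z-.06)
ctrl.finish_job()
E
```

```text
t: 15.93
tool_pos: [0.4575, 0.335, 0.3742]
tool_rot: [0.119, 1.567, -0.119]
contact_force: [0.3, 0.4, 1.2]
opening: -0.0001
thumb z 0.20496256079778763 nose z 0.14496256079778763
the job is handed in; nothing more can be done
```

I pressed the pedal's pad down through the slack with closed fingers, taking 3 to 5 N, until it firmed up at about 12 N. That was about 25 mm of travel. I then let go, and the pad came to rest at a height of 145.1 mm. After that I pushed the grey gauge's thumb pad down until the pointer's nose touched the rubber, at about 4.5 N total at the thumb. I let go and handed the job in at about 16 s.

**Last checks:**
- **Pedal:** the pad was still at 145.2 mm after the gauge was set, so the pointer did not drive it farther.
- **Pointer:** the thumb pad's height puts the underside of the nose at 145.0 mm, within about 0.5 mm of the pad. The depth readings scatter by about 1.7 mm.
- **Bystanders:** judged by eye in the top view, they and the turquoise gauges had not moved, and the arm was clear of everything.

**What disagreed or could not be checked:**
- **Slide force:** early in the thumb push I felt almost no force. A picture showed the slide was moving as intended, and the reading was later about 2 N.
- **First plane fit:** my first fit of the lowered pad was spoiled by outliers, so I redid it.
- **Pushrod:** the load on the pushrod cannot be seen directly. I only felt it as the pad firming up.

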